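# Chill a lollipop mould under the hand press

### The job

Slide the closed lollipop mould flat along the counter, without lifting it, onto the chill plate under the hand press, so that it lies square and wholly on the plate while the press is still up. Then push the press knob straight down by 40 mm, which brings the dark ring on its rod down to the top of the sleeve and clamps the sprung foot on the mould, and finish while holding the knob pressed there: do not let go. Leave the other things on the counter where they are.

Things in the scene. Friction and masses are not known exactly. Their poses are not given: they have to be found in the camera images.
- press: Grey hand press, fixed. Origin: centre of its chill plate, at the counter surface; z up. The plate is a bright metal rectangle flush with the counter (no step), 124 mm (x) by 224 mm (y). The column, 165 mm high and 60 mm wide (y), stands on the robot's side, 95 to 145 mm to -x, on a flange 120 mm wide, 12 mm high, 95 to 170 mm to -x. The plate is open to +y, -y and +x.
- sleeve_top (a point): Centre of the top of the press's vertical sleeve (44 mm diameter, 100 to 160 mm above the counter), straight above the press origin; this point is 160 mm up. A 44 mm wide arm, 115 to 150 mm above the counter, joins it to the column.
- foot (a point): Centre of the underside of the white foot (50 mm diameter, 12 mm thick) under the plunger: 40 mm above the counter when up. It meets the mould's 12 mm high top at 0.028 of plunger travel, and then yields upward on its own spring (about 1.5 N, plus 4 N per 10 mm).
- knob_top (a point): Centre of the flat top of the black mushroom knob of the press (48 mm diameter, 25 mm thick), straight above the press origin, 250 mm above the counter when up. It moves down with the plunger.
- plunger (a joint): Downward travel of knob and rod in m: 0 when up, 0.050 at the stop. A spring lifts it back by itself (net 2 to 3 N at the top, plus 1.5 N per 10 mm; with the foot on the mould about 15 N in all at 0.040). At 0.040 the underside of the dark ring on the rod reaches the sleeve's top.
- mould: Closed metal lollipop mould, loose, 0.3 to 0.6 kg: flat plate 100 mm (x) by 200 mm (y), 12 mm high, four round sweets showing in its top, and at each end an upright lug to grip or push, 16 mm (x) by 30 mm (y), centred 85 mm from the middle. Starts left or right of the press. Its two ends are alike; either way round will do. Origin: centre of its underside, z up.
- lug_left (a point): Centre of the top of the mould's lug at its +y end, 30 mm above the counter, 18 mm above the mould's top (it passes under the raised foot).
- lug_right (a point): Centre of the top of the mould's lug at its -y end, 30 mm above the counter.
- tin: Bystander: open steel tin of sweets, 120 x 100 x 28 mm, on the side of the press where the mould is not. Origin: centre of underside.
- jar_tall: Bystander: clip-top sweet jar, 90 mm diameter, 170 mm high, beyond the press. Origin: centre of underside.
- jar_wide: Bystander: clip-top sweet jar, 110 mm diameter, 125 mm high, beyond the press. Origin: centre of underside.
- lolly_jar: Bystander: open jar, 72 mm diameter, with lollipops standing in it up to about 160 mm, beyond the press. Origin: centre of underside.
- scoop: Bystander: small steel scoop with wooden handle, about 160 mm long, 28 mm high, between the robot and the press. Origin: between blade and handle.
- weight: Bystander: brass weight, 40 mm diameter, 52 mm high, between the robot and the press. Origin: centre of underside.
- sugar_jar: Bystander: white jar with steel cap, 60 mm diameter, 100 mm high, beyond the press to the right. Origin: centre of underside.

How it is judged:
On the way:
1. the mould lies flat, square and wholly on the chill plate, with the press still up (x of mould in the frame of press between -0.014 and 0.014 m and y of mould in the frame of press between -0.014 and 0.014 m and angle between the y axis of mould and the y axis of press, either way round below 0.14 rad and height (world z) of mould below 0.004 m and linear speed of mould below 0.02 m/s and value of joint plunger below 0.01 m), for 0.2 s.
At the end, for the whole second after the job is handed in: The robot holds the knob 40 mm down (35 to 45 mm) with more than 3 N, the sprung foot presses on the mould with more than 2 N, and the mould lies still and flat on the chill plate, its centre within 14 mm of the plate's centre along each plate axis and turned less than 0.14 rad from it (x of mould in the frame of press between -0.014 and 0.014 m and y of mould in the frame of press between -0.014 and 0.014 m and angle between the y axis of mould and the y axis of press, either way round below 0.14 rad and height (world z) of mould below 0.004 m and linear speed of mould below 0.02 m/s and value of joint plunger between 0.035 and 0.045 m and contact force between mould and press above 2 N and contact force between any of the fingers, the arm and press above 3 N); the arm keeps its last pose, push and grip.
It fails at once if the mould is lifted off the counter by more than 15 mm or tipped by more than 0.2 rad (height (world z) of mould above 0.015 m or angle between mould's own z axis and vertical above 0.2 rad).
It fails at once if another thing on the counter is shoved by more than 30 mm (distance of any of tin, jar_tall, jar_wide, lolly_jar, scoop, weight, sugar_jar from where it was at the start of the episode above 0.03 m).
It also fails if it takes over 54 s, if anything falls off the work surface, if the arm or the gripper's body presses on something with over 40 N, if the wrist force passes 120 N, or if a joint passes its speed limit or range.

### The arm

A 6-joint arm with a two-finger parallel gripper is mounted at the origin on the work surface. World frame = base frame: x ahead of the robot, y to its left, z up, the work surface at z = 0. Lengths are in m, angles in rad, forces in N, time in s.
With the tool pointing down it reaches from about 0.4 to 0.925 m from the base axis. Payload 3.4 kg.
Tool frame: the origin (TCP) lies midway between the tips of the shut fingers; the grasp point (between the pads) lies 19 mm behind it; z points along the fingers, y is the line along which they close (so a half turn about z gives the same grasp; the last joint's range is limited). The gripper opens to 85 mm and grips with 20 to 120 N. Pads are 22 mm wide; open, the fingers measure 114 mm over their backs; the gripper's body (76 mm by 85 mm) begins 54 mm behind the grasp point. The pads swing forward as they close: fully open they stand 13 mm farther back than shut.
Start: joints at [-1.25, 0.307, 1.506, -0, 1.328, -0.073], TCP at [0.221, -0.531, 0.231] pointing down, gripper open.
Joint ranges: [-3.12, 3.12], [-1.05, 2.28], [0.14, 2.33], [-1.42, 4.57], [0.1, 2.73], [-2.68, 2.68]. Speed limits (rad/s): [2.57, 2.57, 3.14, 3.14, 3.14, 3.14].

### API

Orientations are given as a unit quaternion [x, y, z, w].
In Python, from plant import manip, viewer, probe_bus gives the robot as it stands (manip), with the cameras (viewer) and the readings (probe_bus).
- The arm moves only by the tool shift_gripper, called after "Emit:" in YAML: its name, and indented under it one key for each argument. Schema: {"type":"object","properties":{"moves":{"type":"array","items":{"type":"object","properties":{"dx":{"type":"number"},"dy":{"type":"number"},"dz":{"type":"number"},"drx":{"type":"number"},"dry":{"type":"number"},"drz":{"type":"number"},"aperture":{"type":"number"}},"additionalProperties":false,"required":["aperture"]},"minItems":1,"maxItems":12},"only":{"type":"string"},"quiet":{"type":"boolean"},"lines":{"type":"string"}},"required":["moves"],"additionalProperties":false}. moves is a list of rows, 1 to 12 of them, each an object with the fields dx, dy, dz (the shift in fractions of the full range, 1 being 1 m), drx, dry, drz (a rotation vector in normalised numbers (1 is pi rad)), aperture (the finger opening in m); a field left out counts as zero (the opening has to be given); each row is the pose to reach, as a shift and turn from the pose commanded when the call began, along the tool's axes at that moment; what a row does not reach only later rows make up. A row lasts 1/8 s, in which the tool goes at most 0.0625 m and 0.188 rad, less where a joint would pass 70% of its speed; a pose out of reach is approached as far as the arm can. The fingers move at their own pace and stop on an object; the grip force is fixed at half the most. Time passes only in rows, so rows that do not move let the fingers close. The tool returns the time, the measured TCP pose, the force, the opening and the grip force at its end. only (a regular expression) keeps the lines of the reply that match it, lines (a string "A,B") keeps lines A to B, and quiet returns only ok. A shift or turn number past 1, either way, is cut back to 1. Input that does not fit is refused with a message, and nothing moves.
- probe_bus.read_state(): the state, without advancing time (a new reading comes with each control period).
- viewer.snapshot(name): name is "side" or "top"; returns a dict with "image" (420x560x3 uint8, red, green, blue), "fov_y" (degrees; the focal length in pixels is half the picture's height over the tangent of half this angle, whatever the lens; pixels are square), "cx", "cy" (the principal point, pixels), "dist" ([k1, k2, p1, p2, k3] as OpenCV has them; the pictures are not rectified), "T" (4x4, takes a point from camera to world coordinates). Camera axes: x right, y up, looking along -z (the intrinsics and any distortion apply to the point x, -y, -z); pixel columns grow to the right and rows downward; lengths in m; the calibration is good to about 2 mm. A picture is of the moment at which its call begins. There is no depth.
- manip.sign_off(): hands the job in; it is judged then, once.
The state is a dict: "clock": time; "joint_positions": joint angles; "dq": joint speeds; "tau": joint torques, N m; "position": TCP position; "eef_rot": TCP orientation; "contact_force": force on the tool from outside, world axes, zero at the start; "torque": the same for the moment, N m; "opening": finger opening in m; "grip_force": force on a finger pad.
Only numpy, scipy, OpenCV 4.12 (cv2) and the standard library are available. Lean on these libraries where they do the work, as an engineer would, in place of code of your own. Each camera call takes 0.05 s, during which the arm holds its last target. There are 200 camera calls.

## Working session

There is one attempt and no reset: what is moved stays moved. The work goes in short steps, Python scripts to look and compute and a tool call to move; the robot and the scene stay as the last step left them, time stands still between calls to the robot, and variables do not carry over. Pictures are saved under pics/ and viewed, at most 10 in all, crops included, and the job is handed in when it is done.

```bash
ls; mkdir -p pics; python3 - <<'E'
from plant import manip, viewer, probe_bus
import cv2
for n in("side","top"):
    s=viewer.snapshot(n); cv2.imwrite(f"pics/{n}0.png",s["image"][:,:,::-1]); print(n,s["fov_y"],s["cx"],s["cy"],s["dist"],s["T"])
print(probe_bus.read_state())
E
```

```text
pics
plant.py
side 48.037090397133625 296.4991158635771 209.4667492012432 [-0.11468831  0.          0.          0.          0.        ] [[-0.71093892  0.45530754 -0.53596726 -0.03400902]
 [-0.7030957  -0.47633739  0.52797645  0.59419868]
 [-0.01490958  0.75219528  0.65877156  0.89293135]
 [ 0.          0.          0.          1.        ]]
top 45.912978684883356 268.96561090819574 207.14513608573822 [-0.12046051  0.          0.          0.          0.        ] [[ 0.00353981  0.99731386 -0.07316095  0.49918552]
 [-0.99996448  0.0029706  -0.00788767  0.0102325 ]
 [-0.00764915  0.07318627  0.99728896  1.45290977]
 [ 0.          0.          0.          1.        ]]
{'clock': 0.1, 'joint_positions': array([-1.25053346e+00,  3.07513770e-01,  1.50753043e+00, -1.34850343e-05,
        1.32839105e+00, -7.35042775e-02]), 'dq': array([ 6.68980970e-04, -1.80712003e-03, -3.04091335e-03,  2.97170671e-05,
       -8.84761046e-04, -6.42014300e-04]), 'tau': array([ 2.10859380e-04, -4.58527458e+01, -2.52607083e+01, -2.29654488e-04,
        5.48612501e-03, -1.22878185e-05]), 'position': array([ 0.22038658, -0.53042202,  0.23046887]), 'eef_rot': array([ 9.80680222e-01,  1.95615573e-01, -1.19875157e-04, -9.13489973e-04]), 'contact_force': array([-0.14748486,  0.19394187,  0.85672677]), 'torque': array([ 0.01264609, -0.02632974,  0.00954309]), 'grip_force': 0.0, 'opening': 0.08528239608040296}
```

View pics/side0.png

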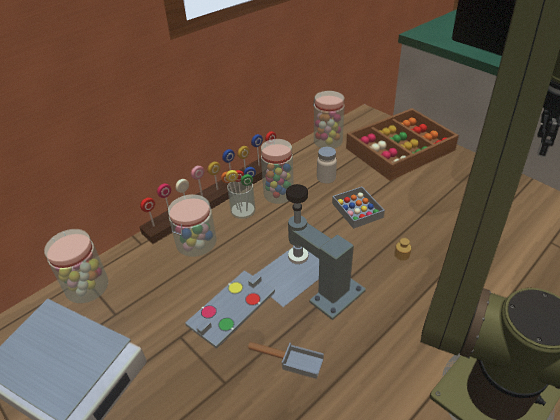

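View pics/top0.png

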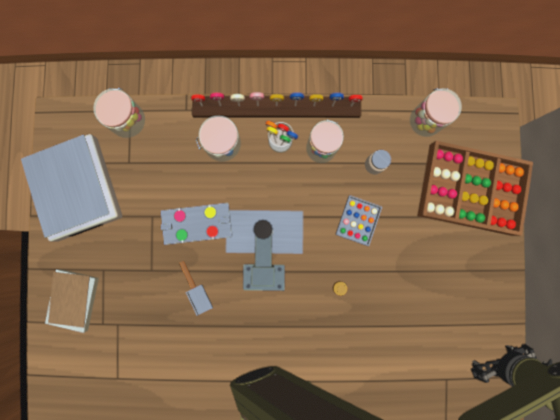

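The mould lies on the +y side: top view (196,223), side view (232,307). The plate is at top (265,232) and the knob at top (263,229) / side (297,193). The tin is on the -y side, and the scoop is near the robot. Next I'll enlarge both views.

```bash
python3 - <<'E'
import cv2,numpy as np
t=cv2.imread("pics/top0.png")[190:300,150:310]; s=cv2.imread("pics/side0.png")[170:350,180:380]
cv2.imwrite("pics/tc.png",cv2.resize(t,None,fx=5,fy=5,interpolation=cv2.INTER_CUBIC))
cv2.imwrite("pics/sc.png",cv2.resize(s,None,fx=3.3333333,fy=3.3333333,interpolation=cv2.INTER_CUBIC))
E
```

```text
(no output)
```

View pics/tc.png

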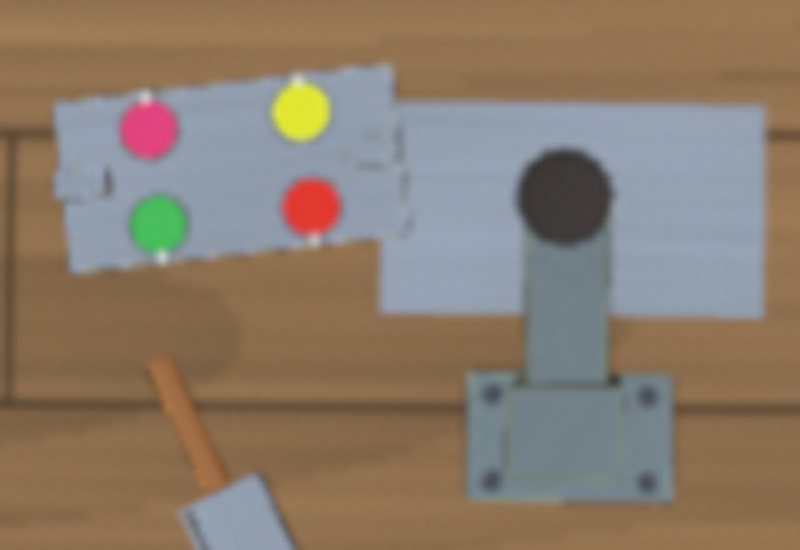

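View pics/sc.png

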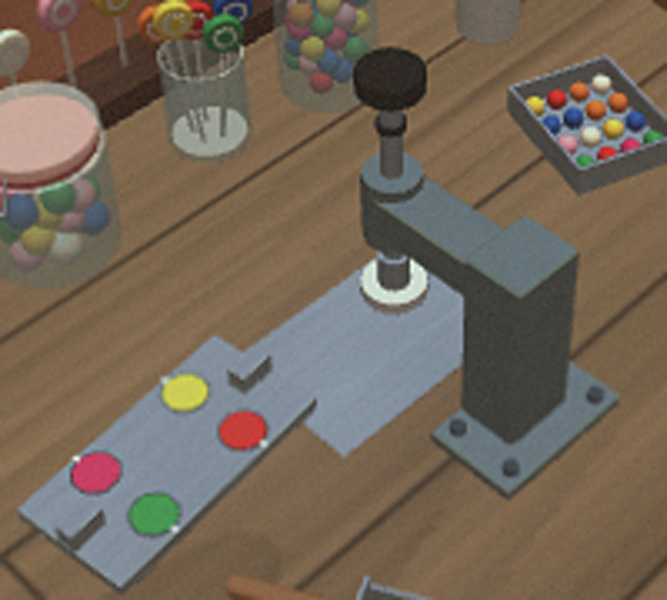

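The crops show the four sweets (top crop: pink 149,130; yellow 301,112; red 312,207; green 159,224), the lugs (top crop 83,181 and 372,150), the plate corners (765,318), (765,105) and (380,313), and the knob at (565,196). Triangulating these now.

```bash
cat > h.py <<'E'
import cv2,numpy as np
from plant import manip, viewer, probe_bus
def calib(s):
    f=210/np.tan(np.radians(s["fov_y"])/2)
    return np.array([[f,0,s["cx"]],[0,f,s["cy"]],[0,0,1]]),np.array(s["dist"]),np.array(s["T"])
def ray(s,uv):
    K,d,T=calib(s); x,y=cv2.undistortPoints(np.array([[uv]],float),K,d)[0,0]
    r=T[:3,:3]@[x,-y,-1]; return T[:3,3],r/np.linalg.norm(r)
def atz(s,uv,z):
    o,r=ray(s,uv); return o+r*(z-o[2])/r[2]
def tri(rs):
    A=sum(np.eye(3)-np.outer(r,r) for o,r in rs); b=sum((np.eye(3)-np.outer(r,r))@o for o,r in rs)
    p=np.linalg.solve(A,b); return p,[np.linalg.norm(np.cross(p-o,r)) for o,r in rs]
E
python3 - <<'E'
from h import *
np.set_printoptions(precision=4,suppress=True)
S=viewer.snapshot("side");T=viewer.snapshot("top")
t=lambda U,V:((U+.5)/5-.5+150,(V+.5)/5-.5+190)
s=lambda U,V:((U+.5)/(10/3)-.5+180,(V+.5)/(10/3)-.5+170)
P=dict(pink=((149,130),(96,472)),yel=((301,112),(185,392)),red=((312,207),(243,430)),gre=((159,224),(154,514)),
 lugL=((83,181),(82,522)),lugR=((372,150),(250,364)),knob=((565,196),(390,74)),platecorner=((380,313),(345,457)))
R={}
for k,(a,b) in P.items():
    R[k],e=tri([ray(T,t(*a)),ray(S,s(*b))]); print(k,R[k],e)
print("sweets centre z12", np.mean([atz(T,t(*P[k][0]),.012) for k in("pink","yel","red","gre")],0),"side",np.mean([atz(S,s(*P[k][1]),.012) for k in("pink","yel","red","gre")],0),"tri",np.mean([R[k] for k in("pink","yel","red","gre")],0))
v=R["pink"]-R["yel"]+R["gre"]-R["red"];print("yaw of mould y axis",np.arctan2(-v[0],v[1]))
A,B,C=[atz(T,t(*q),0) for q in((765,318),(765,105),(380,313))]; print("plate",A,B,C,"centre",(B+C)/2,"yaw",np.arctan2(-(C-A)[0],(C-A)[1]),np.linalg.norm(C-A),np.linalg.norm(B-A))
F=[atz(T,t(*q),.012) for q in((468,500),(673,500))];print("flange",F)
for n,q in(("knobtop .25",(565,196)),):print(n,atz(T,t(*q),.25),atz(S,s(390,74),.25))
print("scoop handle end",atz(T,t(155,358),.02))
print("weight",atz(T,(340,288),.05),"tin",atz(T,(359,220),.028))
E
```

```text
pink [0.5785 0.2825 0.0141] [np.float64(0.0010004579667396794), np.float64(0.0010004579667396572)]
yel [0.5894 0.1934 0.0137] [np.float64(0.001027225789382095), np.float64(0.0010272257893820906)]
red [0.5341 0.1865 0.0128] [np.float64(0.0009752731355602459), np.float64(0.0009752731355601558)]
gre [0.5236 0.2759 0.0129] [np.float64(0.0011048081665523258), np.float64(0.0011048081665522857)]
lugL [0.5475 0.3182 0.0226] [np.float64(0.002174733255556756), np.float64(0.0021747332555568234)]
lugR [0.5665 0.1501 0.027 ] [np.float64(0.0013310123803763542), np.float64(0.0013310123803762567)]
knob [0.5341 0.0344 0.2456] [np.float64(0.0009947464251098617), np.float64(0.0009947464251097457)]
platecorner [0.4723 0.1472 0.0015] [np.float64(0.0012227000754914692), np.float64(0.0012227000754915542)]
sweets centre z12 [0.5571 0.2355 0.012 ] side [0.5566 0.2333 0.012 ] tri [0.5564 0.2345 0.0134]
yaw of mould y axis 0.11845281617806144
plate [ 0.4711 -0.077   0.    ] [ 0.5959 -0.0771  0.    ] [0.4732 0.1482 0.    ] centre [0.5345 0.0355 0.    ] yaw -0.00905871393794629 0.22521156184840713 0.12475004870810379
flange [array([0.3657, 0.0953, 0.012 ]), array([ 0.3662, -0.0232,  0.012 ])]
knobtop .25 [0.5347 0.035  0.25  ] [0.5295 0.0376 0.25  ]
scoop handle end [0.4467 0.2768 0.02  ]
weight [ 0.3743 -0.1796  0.05  ] tin [ 0.5673 -0.2383  0.028 ]
```

```bash
cat > go.py <<'E'
# go.py x y z psi tilt : shift from the present pose to a target, in tool axes
import sys
from h import *
from scipy.spatial.transform import Rotation as Ro
x,y,z,psi,tau=map(float,sys.argv[1:])
s=probe_bus.read_state(); R0=Ro.from_quat(s["eef_rot"])
down=Ro.from_matrix(np.array([[0,1,0],[1,0,0],[0,0,-1.]]))
R1=Ro.from_euler('z',psi)*Ro.from_euler('x',-tau)*down
d=R0.inv().apply(np.array([x,y,z])-s["position"]); r=(R0.inv()*R1).as_rotvec()
print("shift",d.round(4),"rot",r.round(3),"dist",np.linalg.norm(d).round(3),"now",s["position"].round(4),"F",s["contact_force"].round(1),"t",s["clock"])
E
python3 go.py 0.45 -0.2 0.40 0.118 0
```

```text
shift [ 0.3388 -0.2175 -0.169 ] rot [-1.000e-03 -1.000e-03 -1.295e+00] dist 0.437 now [ 0.2205 -0.5306  0.2307] F [0.5 0.7 0.6] t 0.2
```

The rows are not in the units I measure in: turns go in shares of pi rad. I convert before sending: -1.295 rad is -0.4122.

Emit:
shift_gripper:
  moves:
    - {"dx":0.05, "dy":-0.03, "dz":-0.05, "drz":-0.0573, "aperture":0.05}
    - {"dx":0.1, "dy":-0.06, "dz":-0.1, "drz":-0.1146, "aperture":0.05}
    - {"dx":0.14, "dy":-0.09, "dz":-0.13, "drz":-0.1719, "aperture":0.05}
    - {"dx":0.18, "dy":-0.115, "dz":-0.15, "drz":-0.2292, "aperture":0.05}
    - {"dx":0.22, "dy":-0.14, "dz":-0.169, "drz":-0.2865, "aperture":0.05}
    - {"dx":0.27, "dy":-0.17, "dz":-0.169, "drz":-0.3438, "aperture":0.05}
    - {"dx":0.31, "dy":-0.2, "dz":-0.169, "drz":-0.3979, "aperture":0.05}
    - {"dx":0.339, "dy":-0.2175, "dz":-0.169, "drz":-0.4122, "aperture":0.05}
    - {"dx":0.339, "dy":-0.2175, "dz":-0.169, "drz":-0.4122, "aperture":0.05}

```text
clock: 1.32
position: [0.4511, -0.1982, 0.4001]
eef_rot: [0.663, 0.749, 0.0, -0.0]
contact_force: [-0.7, -0.3, -0.2]
opening: 0.05
grip_force: 0.0
```

```bash
python3 go.py 0.547 0.325 0.38 0.118 0.25
```

```text
shift [0.5076 0.1588 0.0204] rot [ 0.    -0.251  0.004] dist 0.532 now [ 0.4511 -0.1982  0.4001] F [-0.7 -0.3 -0.2] t 1.325
```

Scaled: -0.25 rad is -0.0796.

Emit:
shift_gripper:
  moves:
    - {"dx":0.06, "dy":0.02, "aperture":0.05}
    - {"dx":0.12, "dy":0.04, "aperture":0.05}
    - {"dx":0.18, "dy":0.06, "dry":-0.0159, "aperture":0.05}
    - {"dx":0.24, "dy":0.08, "dry":-0.0318, "aperture":0.05}
    - {"dx":0.3, "dy":0.1, "dry":-0.0477, "aperture":0.05}
    - {"dx":0.36, "dy":0.12, "dry":-0.0637, "aperture":0.05}
    - {"dx":0.42, "dy":0.14, "dry":-0.0796, "aperture":0.05}
    - {"dx":0.48, "dy":0.155, "dz":0.01, "dry":-0.0796, "aperture":0.05}
    - {"dx":0.5076, "dy":0.1588, "dz":0.02, "dry":-0.0799, "drz":0.0013, "aperture":0.05}
    - {"dx":0.5076, "dy":0.1588, "dz":0.02, "dry":-0.0799, "drz":0.0013, "aperture":0.05}

```text
clock: 2.58
position: [0.5483, 0.324, 0.3776]
eef_rot: [0.66, 0.741, -0.085, 0.093]
contact_force: [0.1, -0.5, 0.3]
opening: 0.0499
grip_force: 0.0
```

```bash
python3 go.py 0.5463 0.321 0.07 0.118 0.25
```

```text
shift [ 0.0742 -0.0013  0.2985] rot [-0.004  0.003 -0.001] dist 0.308 now [0.5483 0.324  0.3776] F [ 0.1 -0.5  0.3] t 2.575
```

Scaled: -0.004 rad is -0.0013.

Emit:
shift_gripper:
  moves:
    - {"dx":0.012, "dz":0.05, "aperture":0.05}
    - {"dx":0.025, "dz":0.1, "aperture":0.05}
    - {"dx":0.037, "dz":0.15, "aperture":0.05}
    - {"dx":0.05, "dz":0.2, "aperture":0.05}
    - {"dx":0.062, "dy":-0.001, "dz":0.25, "aperture":0.05}
    - {"dx":0.0742, "dy":-0.0013, "dz":0.2985, "drx":-0.0013, "dry":0.001, "aperture":0.05}
    - {"dx":0.0742, "dy":-0.0013, "dz":0.2985, "drx":-0.0013, "dry":0.001, "aperture":0.05}
    - {"dx":0.0742, "dy":-0.0013, "dz":0.2985, "drx":-0.0013, "dry":0.001, "aperture":0.05}

```text
clock: 3.58
position: [0.5489, 0.3197, 0.0747]
eef_rot: [0.661, 0.74, -0.08, 0.094]
contact_force: [0.2, 0.3, 1.3]
opening: 0.05
grip_force: 0.0
```

```bash
python3 go.py 0.5463 0.321 0.018 0.118 0.25
python3 - <<'E'
from h import *
a=viewer.snapshot("side")["image"][210:380,150:350];b=viewer.snapshot("top")["image"][150:320,110:310]
cv2.imwrite("pics/pre.png",cv2.resize(np.hstack([a,b])[:,:,::-1],None,fx=2,fy=2,interpolation=cv2.INTER_CUBIC))
E
```

```text
shift [ 0.0154 -0.0028  0.0546] rot [ 0.006 -0.002 -0.006] dist 0.057 now [0.5489 0.3197 0.0747] F [0.2 0.3 1.3] t 3.575
```

View pics/pre.png

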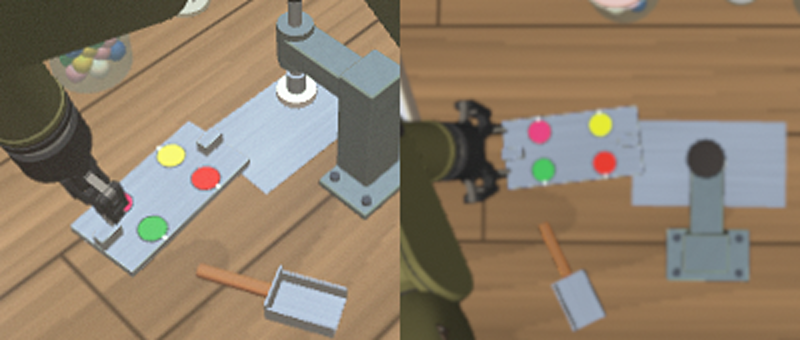

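The picture shows the fingers straddling the left lug at top-crop (515,153), with their tips at rows 128 and 178. Next I lower and close.

Scaled: -0.006 rad is -0.0019.

Emit:
shift_gripper:
  moves:
    - {"dx":0.005, "dy":-0.001, "dz":0.018, "drx":0.0019, "drz":-0.0019, "aperture":0.05}
    - {"dx":0.01, "dy":-0.002, "dz":0.036, "drx":0.0019, "drz":-0.0019, "aperture":0.05}
    - {"dx":0.0145, "dy":-0.0028, "dz":0.05, "drx":0.0019, "dry":-0.0006, "drz":-0.0019, "aperture":0.05}
    - {"dx":0.0154, "dy":-0.0028, "dz":0.0546, "drx":0.0019, "dry":-0.0006, "drz":-0.0019, "aperture":0.05}
    - {"dx":0.0154, "dy":-0.0028, "dz":0.0546, "drx":0.0019, "dry":-0.0006, "drz":-0.0019, "aperture":0.05}
    - {"dx":0.0154, "dy":-0.0028, "dz":0.0546, "drx":0.0019, "dry":-0.0006, "drz":-0.0019, "aperture":0.05}
    - {"dx":0.0154, "dy":-0.0028, "dz":0.0546, "drx":0.0019, "dry":-0.0006, "drz":-0.0019, "aperture":0.05}

```text
clock: 4.55
position: [0.545, 0.3218, 0.0166]
eef_rot: [0.658, 0.742, -0.083, 0.092]
contact_force: [0.5, 0.6, -0.2]
opening: 0.0504
grip_force: 0.0
```

```bash
python3 go.py 0.5463 0.321 0.018 0.118 0.25
```

```text
shift [-0.0013  0.0012 -0.0011] rot [-0.001 -0.001  0.002] dist 0.002 now [0.545  0.3218 0.0166] F [ 0.5  0.6 -0.2] t 4.55
```

Emit:
shift_gripper:
  moves:
    - {"dx":-0.0013, "dy":0.0012, "dz":-0.001, "aperture":0.03}
    - {"dx":-0.0013, "dy":0.0012, "dz":-0.001, "aperture":0.02}
    - {"dx":-0.0013, "dy":0.0012, "dz":-0.001, "aperture":0.005}
    - {"dx":-0.0013, "dy":0.0012, "dz":-0.001, "aperture":0.005}
    - {"dx":-0.0013, "dy":0.0012, "dz":-0.001, "aperture":0.005}
    - {"dx":-0.0013, "dy":0.0012, "dz":-0.001, "aperture":0.005}

```text
clock: 5.3
position: [0.5466, 0.3209, 0.018]
eef_rot: [0.658, 0.742, -0.083, 0.093]
contact_force: [1.3, 0.6, 4.4]
opening: 0.0139
grip_force: 62.2
```

```bash
python3 go.py 0.5463 0.321 0.018 0.118 0.25
```

```text
shift [ 0.0001 -0.0003 -0.    ] rot [-0.001 -0.     0.002] dist 0.0 now [0.5466 0.3209 0.018 ] F [1.3 0.6 4.4] t 5.3
```

```bash
python3 go.py 0.5394 0.215 0.018 0.05 0.25;  python3 go.py 0.5344 0.122 0.018 -0.005 0.25
```

```text
shift [-0.1011 -0.0198  0.0258] rot [ 0.016 -0.     0.068] dist 0.106 now [0.5466 0.3209 0.018 ] F [1.3 0.6 4.4] t 5.3
shift [-0.19   -0.0358  0.0485] rot [ 0.03  -0.     0.121] dist 0.199 now [0.5466 0.3209 0.018 ] F [1.3 0.6 4.4] t 5.3
```

Scaled: 0.068 rad is 0.0216.

Emit:
shift_gripper:
  moves:
    - {"dx":-0.004, "dy":-0.0008, "dz":0.001, "drx":0.0003, "drz":0.001, "aperture":0.005}
    - {"dx":-0.0111, "dy":-0.0022, "dz":0.0028, "drx":0.0006, "drz":0.0022, "aperture":0.005}
    - {"dx":-0.0211, "dy":-0.0042, "dz":0.0054, "drx":0.001, "drz":0.0045, "aperture":0.005}
    - {"dx":-0.0311, "dy":-0.0061, "dz":0.0079, "drx":0.0016, "drz":0.0067, "aperture":0.005}
    - {"dx":-0.0411, "dy":-0.0081, "dz":0.0105, "drx":0.0019, "drz":0.0089, "aperture":0.005}
    - {"dx":-0.0511, "dy":-0.01, "dz":0.013, "drx":0.0025, "drz":0.0108, "aperture":0.005}
    - {"dx":-0.0611, "dy":-0.012, "dz":0.0156, "drx":0.0032, "drz":0.0131, "aperture":0.005}
    - {"dx":-0.0711, "dy":-0.0139, "dz":0.0181, "drx":0.0035, "drz":0.0153, "aperture":0.005}
    - {"dx":-0.0811, "dy":-0.0159, "dz":0.0207, "drx":0.0041, "drz":0.0175, "aperture":0.005}
    - {"dx":-0.0911, "dy":-0.0178, "dz":0.0232, "drx":0.0045, "drz":0.0194, "aperture":0.005}
    - {"dx":-0.1011, "dy":-0.0198, "dz":0.0258, "drx":0.0051, "drz":0.0216, "aperture":0.005}

```text
clock: 6.68
position: [0.5399, 0.2163, 0.018]
eef_rot: [0.684, 0.719, -0.084, 0.09]
contact_force: [0.6, 5.0, 5.0]
opening: 0.014
grip_force: 62.3
```

```bash
python3 go.py 0.5344 0.122 0.018 -0.005 0.25
```

```text
shift [-0.0911 -0.0102  0.0229] rot [ 0.015 -0.003  0.052] dist 0.094 now [0.5399 0.2163 0.018 ] F [0.6 5.  5. ] t 6.675
```

Scaled: 0.052 rad is 0.0166.

Emit:
shift_gripper:
  moves:
    - {"dx":-0.01, "dy":-0.0011, "dz":0.0025, "drx":0.0006, "drz":0.0019, "aperture":0.005}
    - {"dx":-0.02, "dy":-0.0022, "dz":0.005, "drx":0.001, "drz":0.0035, "aperture":0.005}
    - {"dx":-0.03, "dy":-0.0034, "dz":0.0075, "drx":0.0016, "drz":0.0054, "aperture":0.005}
    - {"dx":-0.04, "dy":-0.0045, "dz":0.01, "drx":0.0022, "dry":-0.0003, "drz":0.0073, "aperture":0.005}
    - {"dx":-0.05, "dy":-0.0056, "dz":0.0126, "drx":0.0025, "dry":-0.0003, "drz":0.0092, "aperture":0.005}
    - {"dx":-0.06, "dy":-0.0067, "dz":0.0151, "drx":0.0032, "dry":-0.0006, "drz":0.0108, "aperture":0.005}
    - {"dx":-0.07, "dy":-0.0078, "dz":0.0176, "drx":0.0038, "dry":-0.0006, "drz":0.0127, "aperture":0.005}
    - {"dx":-0.08, "dy":-0.009, "dz":0.0201, "drx":0.0041, "dry":-0.001, "drz":0.0146, "aperture":0.005}
    - {"dx":-0.087, "dy":-0.0098, "dz":0.0219, "drx":0.0045, "dry":-0.001, "drz":0.0159, "aperture":0.005}
    - {"dx":-0.0911, "dy":-0.0102, "dz":0.0229, "drx":0.0048, "dry":-0.001, "drz":0.0166, "aperture":0.005}
    - {"dx":-0.0911, "dy":-0.0102, "dz":0.0229, "drx":0.0048, "dry":-0.001, "drz":0.0166, "aperture":0.005}

```text
clock: 8.05
position: [0.5335, 0.1202, 0.018]
eef_rot: [0.703, 0.7, -0.09, 0.088]
contact_force: [1.5, 2.5, 5.0]
opening: 0.0142
grip_force: 62.2
```

```bash
python3 go.py 0.5344 0.122 0.018 -0.005 0.25
python3 - <<'E'
from h import *
a=viewer.snapshot("side")["image"][180:350,200:400];b=viewer.snapshot("top")["image"][150:320,150:350]
cv2.imwrite("pics/slid.png",cv2.resize(np.hstack([a,b])[:,:,::-1],None,fx=2,fy=2,interpolation=cv2.INTER_CUBIC))
E
```

```text
shift [ 0.0017  0.0009 -0.0005] rot [-0.002  0.003  0.001] dist 0.002 now [0.5335 0.1202 0.018 ] F [1.5 2.5 5. ] t 8.05
```

View pics/slid.png

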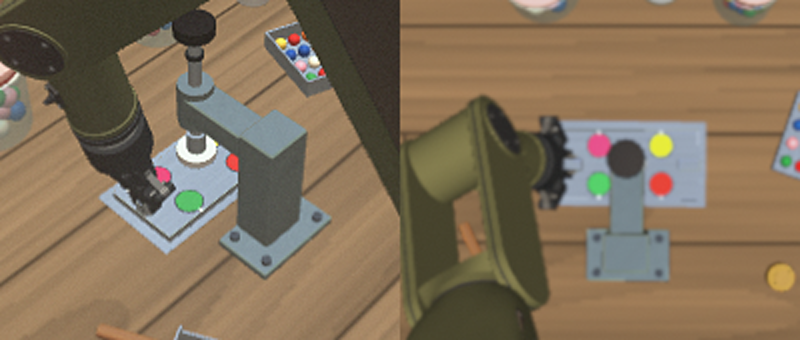

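The mould now lies on the plate, with sweets at top-crop (599,146), (661,146), (661,184) and (599,184), and the press is still up. I'll check this numerically before letting go.

```bash
cat > chk.py <<'E'
from h import *
s=viewer.snapshot("top"); im=s["image"]; hsv=cv2.cvtColor(im,cv2.COLOR_RGB2HSV)
m=((hsv[...,1]>170)&(hsv[...,2]>100)).astype(np.uint8); m[:215]=0;m[250:]=0;m[:,:235]=0;m[:,295:]=0
n,l,st,c=cv2.connectedComponentsWithStats(m)
P=[]
for i in range(1,n):
    if st[i,4]>25: p=atz(s,c[i],.012);P.append(p);print(c[i].round(1),st[i,4],p.round(4))
P=np.array(P)
if len(P)==4:
    P=P[np.argsort(P[:,1])]; v=P[2:].mean(0)-P[:2].mean(0); c0=P.mean(0)-[.5345,.0355,.012]
    print("centre off plate",c0.round(4),"yaw",np.arctan2(-v[0],v[1]).round(3))
E
python3 chk.py
```

```text
[280.  222.1] 70 [ 0.5615 -0.0107  0.012 ]
[280.1 241.6] 72 [ 0.5048 -0.011   0.012 ]
```

Two sweets give a centre of about (0.533, 0.034) against the plate's (0.534, 0.035), square to it. So I release and back off along the tool axis.

Emit:
shift_gripper:
  moves:
    - {"aperture":0.014}
    - {"aperture":0.03}
    - {"aperture":0.04}
    - {"aperture":0.04}
    - {"dz":-0.02, "aperture":0.04}
    - {"dz":-0.05, "aperture":0.04}
    - {"dz":-0.1, "aperture":0.04}
    - {"dx":0.05, "dz":-0.15, "aperture":0.02}
    - {"dx":0.07, "dz":-0.21, "aperture":0}
    - {"dx":0.07, "dz":-0.27, "aperture":0}
    - {"dx":0.07, "dz":-0.33, "aperture":0}
    - {"dx":0.07, "dz":-0.33, "aperture":0}

```text
clock: 9.7
position: [0.5368, 0.2731, 0.3253]
eef_rot: [0.703, 0.7, -0.085, 0.09]
contact_force: [0.5, -0.2, -1.4]
opening: 0.0001
grip_force: 0.0
```

```bash
python3 chk.py; python3 go.py 0.534 0.035 0.33 0 0
```

```text
[280.  222.2] 71 [ 0.561  -0.0105  0.012 ]
[280.1 241.6] 72 [ 0.5048 -0.011   0.012 ]
shift [-0.2315 -0.0008  0.0515] rot [ 0.001  0.25  -0.004] dist 0.237 now [0.5357 0.2721 0.3225] F [-0.2  0.6 -0.2] t 9.75
```

Scaled: 0.25 rad is 0.0796.

Emit:
shift_gripper:
  moves:
    - {"dx":-0.05, "dry":0.0159, "aperture":0}
    - {"dx":-0.1, "dz":0.01, "dry":0.0318, "aperture":0}
    - {"dx":-0.15, "dz":0.03, "dry":0.0477, "aperture":0}
    - {"dx":-0.2, "dy":-0.0008, "dz":0.045, "dry":0.0637, "drz":-0.0013, "aperture":0}
    - {"dx":-0.2315, "dy":-0.0008, "dz":0.0515, "dry":0.0796, "drz":-0.0013, "aperture":0}
    - {"dx":-0.2315, "dy":-0.0008, "dz":0.0515, "dry":0.0796, "drz":-0.0013, "aperture":0}
    - {"dx":-0.2315, "dy":-0.0008, "dz":0.0515, "dry":0.0796, "drz":-0.0013, "aperture":0}
    - {"dx":-0.2315, "dy":-0.0008, "dz":0.0515, "dry":0.0796, "drz":-0.0013, "aperture":0}

```text
clock: 10.75
position: [0.5325, 0.035, 0.327]
eef_rot: [0.707, 0.707, -0.003, -0.001]
contact_force: [0.4, 0.0, 0.5]
opening: -0.0001
grip_force: 0.0
```

```bash
python3 go.py 0.534 0.035 0.265 0 0
```

```text
shift [0.0002 0.0018 0.062 ] rot [-0.005  0.003  0.001] dist 0.062 now [0.5325 0.035  0.327 ] F [0.4 0.  0.5] t 10.75
```

Scaled: -0.005 rad is -0.0016.

Emit:
shift_gripper:
  moves:
    - {"dy":0.001, "dz":0.02, "drx":-0.001, "dry":0.0006, "aperture":0}
    - {"dx":0.0002, "dy":0.0018, "dz":0.04, "drx":-0.0016, "dry":0.001, "aperture":0}
    - {"dx":0.0002, "dy":0.0018, "dz":0.062, "drx":-0.0016, "dry":0.001, "aperture":0}
    - {"dx":0.0002, "dy":0.0018, "dz":0.062, "drx":-0.0016, "dry":0.001, "aperture":0}
    - {"dx":0.0002, "dy":0.0018, "dz":0.062, "drx":-0.0016, "dry":0.001, "aperture":0}

```text
clock: 11.38
position: [0.5349, 0.0347, 0.2664]
eef_rot: [0.707, 0.707, 0.001, 0.001]
contact_force: [0.2, -0.2, 0.1]
opening: -0.0
grip_force: 0.0
```

```bash
python3 go.py 0.534 0.035 0.25 0 0
python3 - <<'E'
from h import *
a=viewer.snapshot("side")["image"][170:340,220:420];b=viewer.snapshot("top")["image"][150:320,150:350]
cv2.imwrite("pics/knob.png",cv2.resize(np.hstack([a,b])[:,:,::-1],None,fx=2,fy=2,interpolation=cv2.INTER_CUBIC))
E
```

```text
shift [ 0.0003 -0.0009  0.0164] rot [0.002 0.    0.001] dist 0.016 now [0.5349 0.0347 0.2664] F [ 0.2 -0.2  0.1] t 11.375
```

View pics/knob.png

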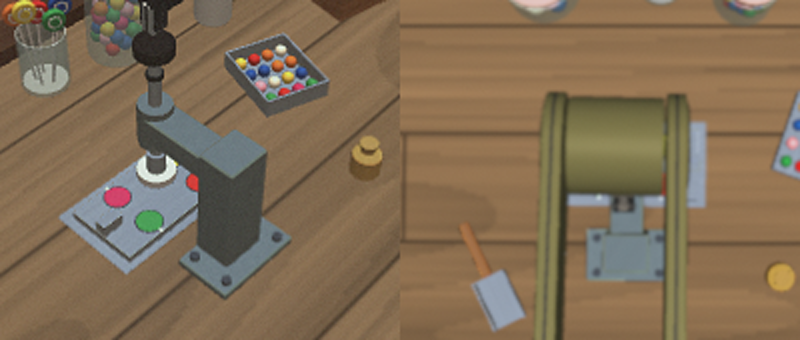

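The side view (left half) shows the mould square on the plate with the sweets at (117,196) and (149,221), the foot up, and the fingers just above the knob. Pressing down slowly now.

```bash
python3 - <<'E'
from h import *
s=viewer.snapshot("side")
for U,V in((117,196),(149,221)):print(atz(s,(220+(U-.5)/2,170+(V-.5)/2),.012).round(4))
E
```

```text
[0.5605 0.0764 0.012 ]
[0.5032 0.0774 0.012 ]
```

Emit:
shift_gripper:
  moves:
    - {"dx":0.0003, "dy":-0.0009, "dz":0.004, "aperture":0}
    - {"dx":0.0003, "dy":-0.0009, "dz":0.008, "aperture":0}
    - {"dx":0.0003, "dy":-0.0009, "dz":0.012, "aperture":0}
    - {"dx":0.0003, "dy":-0.0009, "dz":0.016, "aperture":0}
    - {"dx":0.0003, "dy":-0.0009, "dz":0.02, "aperture":0}
    - {"dx":0.0003, "dy":-0.0009, "dz":0.024, "aperture":0}
    - {"dx":0.0003, "dy":-0.0009, "dz":0.024, "aperture":0}

```text
clock: 12.4
position: [0.5335, 0.034, 0.2418]
eef_rot: [0.707, 0.707, 0.0, 0.001]
contact_force: [-1.2, -0.2, 3.9]
opening: -0.0001
grip_force: 1.9
```

```bash
python3 go.py 0.534 0.035 0.21 0 0
```

```text
shift [0.001  0.0005 0.0318] rot [ 0.001  0.    -0.001] dist 0.032 now [0.5335 0.034  0.2418] F [-1.2 -0.2  3.9] t 12.4
```

Emit:
shift_gripper:
  moves:
    - {"dz":0.004, "aperture":0}
    - {"dx":0.0005, "dz":0.008, "aperture":0}
    - {"dx":0.0005, "dz":0.012, "aperture":0}
    - {"dx":0.0005, "dz":0.016, "aperture":0}
    - {"dx":0.0005, "dz":0.02, "aperture":0}
    - {"dx":0.0005, "dz":0.024, "aperture":0}
    - {"dx":0.0005, "dz":0.028, "aperture":0}
    - {"dx":0.0005, "dz":0.0318, "aperture":0}
    - {"dx":0.0005, "dz":0.0318, "aperture":0}
    - {"dx":0.0005, "dz":0.0318, "aperture":0}

```text
clock: 13.65
position: [0.5337, 0.0341, 0.2117]
eef_rot: [0.707, 0.707, 0.0, 0.001]
contact_force: [-5.1, -2.3, 15.4]
opening: -0.0001
grip_force: 7.5
```

```bash
python3 go.py 0.534 0.035 0.21 0 0
python3 - <<'E'
from h import *
a=viewer.snapshot("side")["image"][170:320,250:400]
cv2.imwrite("pics/press.png",cv2.resize(a[:,:,::-1],None,fx=4,fy=4,interpolation=cv2.INTER_CUBIC))
E
```

```text
shift [0.0009 0.0003 0.0017] rot [ 0.003  0.001 -0.001] dist 0.002 now [0.5337 0.0341 0.2117] F [-5.1 -2.3 15.4] t 13.65
```

View pics/press.png

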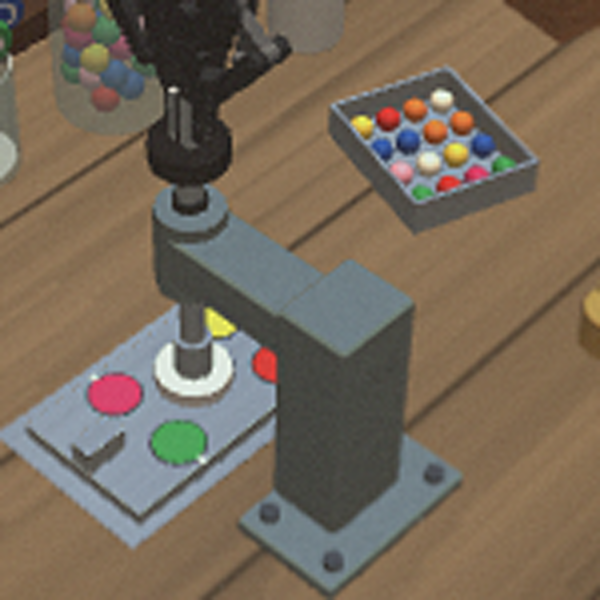

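The ring (190,195) now sits on the sleeve top, the foot (193,370) is on the mould, and the mould is square. A 1 mm trim follows, then a short hold and hand-in.

Emit:
shift_gripper:
  moves:
    - {"dz":0.001, "aperture":0}
    - {"dz":0.001, "aperture":0}
    - {"dz":0.001, "aperture":0}
    - {"dz":0.001, "aperture":0}

```text
clock: 14.2
position: [0.5337, 0.0341, 0.2108]
eef_rot: [0.707, 0.707, 0.0, 0.001]
contact_force: [-5.0, -2.6, 16.4]
opening: -0.0004
grip_force: 7.7
```

```bash
python3 -c "
from plant import manip, viewer, probe_bus
print(manip.sign_off())"
```

```text
the job is handed in; nothing more can be done
None
```

I slid the mould flat onto the chill plate, square and about 2 mm from its centre. I then pressed the knob down about 39 mm, holding with roughly 16 N, and handed the job in at 14.2 s; the hand-in gave no verdict.

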